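# Nest the inspected brass nozzles by collar colour

## Task

Move the three brass garden nozzles out of the steel inspection tray and stand each one upright in the nest of its own collar colour (blue, green, red), its base fully down inside the rim. Lower each nozzle into its nest gently rather than dropping it, and leave the white plug, the bronze washer and the micrometer where they lie in the tray.

Things in the scene. Friction and masses are not known exactly. Their poses are not given: they have to be found in the camera images.
- nozzle_small: Loose small brass garden nozzle with a blue collar, standing upright in the tray. From below: knurled coupling 32 mm across, 0 to 12 mm high; blue plastic collar 30 mm across, 12 to 18 mm; plain round barrel 20 mm across, from 18 mm to 62 mm (take it here); tapered tip to 76 mm. Origin at the centre of the underside, z up along its axis.
- nozzle_medium: Loose medium brass garden nozzle with a green collar, standing upright in the tray. From below: knurled coupling 40 mm across, 0 to 12 mm high; green plastic collar 38 mm across, 12 to 18 mm; plain round barrel 24 mm across, from 18 mm to 72 mm (take it here); tapered tip to 86 mm. Origin at the centre of the underside, z up along its axis.
- nozzle_large: Loose large brass garden nozzle with a red collar, standing upright in the tray. From below: knurled coupling 48 mm across, 0 to 12 mm high; red plastic collar 46 mm across, 12 to 18 mm; plain round barrel 28 mm across, from 18 mm to 82 mm (take it here); tapered tip to 96 mm. Origin at the centre of the underside, z up along its axis.
- nest_small: Fixed blue round nest on the bench for the small nozzle: a shallow cup, bore 52 mm, outer diameter 62 mm, rim top 12 mm above the bench, inner floor 4 mm above the bench. Origin at the centre of its underside, on the bench top (z = 0).
- nest_medium: Fixed green round nest on the bench for the medium nozzle: a shallow cup, bore 60 mm, outer diameter 70 mm, rim top 12 mm above the bench, inner floor 4 mm above the bench. Origin at the centre of its underside, on the bench top (z = 0).
- nest_large: Fixed red round nest on the bench for the large nozzle: a shallow cup, bore 68 mm, outer diameter 78 mm, rim top 12 mm above the bench, inner floor 4 mm above the bench. Origin at the centre of its underside, on the bench top (z = 0).
- tray: Fixed shallow stainless steel tray, 400 mm (its x) by 320 mm (its y), walls 3 mm thick and 14 mm high, floor 3 mm above the bench. Nozzles, plug and washer stand in two rows along the tray's y, rows 130 mm apart in its x, neighbours in a row about 100 mm apart. Origin at the centre of its underside.
- plug: Loose white nylon plug, stepped: 36 mm across to 10 mm, then 26 mm across to 35 mm high. In the tray; stays. Origin at the centre of the underside.
- washer: Loose dull brown bronze washer lying flat, 44 mm outside, 20 mm hole, 6 mm thick. In the tray; stays. Origin at the centre of the underside.
- micrometer: Loose black thread micrometer lying flat at the far (+x) end of the tray, about 130 mm long (its y), 50 mm wide, 18 mm high; stays. Origin on its underside inside the frame.
Mind the look-alikes: they are no part of the job. Of the things that look like the nest_small, the smallest one is meant.

How it is judged:
At the end, for the whole second after the job is handed in: Each nozzle stands upright (within 0.1 rad) and at rest on the floor of the nest of its own colour (base within 8 mm of the nest's underside height, axis within 13 mm of the nest's centre), released; plug, washer and micrometer are within 20 mm of where they began (horizontal distance between nozzle_small and nest_small below 0.013 m and z of nozzle_small in the frame of nest_small below 0.008 m and angle between each of nozzle_small, nozzle_medium, nozzle_large's own z axis and vertical below 0.1 rad and linear speed of each of nozzle_small, nozzle_medium, nozzle_large below 0.02 m/s and contact force between the fingers and nozzle_small below 0.1 N and horizontal distance between nozzle_medium and nest_medium below 0.013 m and z of nozzle_medium in the frame of nest_medium below 0.008 m and contact force between the fingers and nozzle_medium below 0.1 N and horizontal distance between nozzle_large and nest_large below 0.013 m and z of nozzle_large in the frame of nest_large below 0.008 m and contact force between the fingers and nozzle_large below 0.1 N and distance of each of plug, washer, micrometer from where it was at the start of the episode below 0.02 m); the robot touches nothing.
It fails at once if the plug, the washer or the micrometer is shifted by more than 20 mm (distance of any of plug, washer, micrometer from where it was at the start of the episode above 0.02 m).
It fails at once if a nozzle is dropped or thrown into its nest (moves faster than 0.5 m/s within 16 mm above the nest's floor) ((horizontal distance between nozzle_small and nest_small below 0.03 m and z of nozzle_small in the frame of nest_small below 0.02 m and linear speed of nozzle_small above 0.5 m/s) or (horizontal distance between nozzle_medium and nest_medium below 0.03 m and z of nozzle_medium in the frame of nest_medium below 0.02 m and linear speed of nozzle_medium above 0.5 m/s) or (horizontal distance between nozzle_large and nest_large below 0.03 m and z of nozzle_large in the frame of nest_large below 0.02 m and linear speed of nozzle_large above 0.5 m/s)).
It also fails if it takes over 96 s, if anything falls off the work surface, if the arm or the gripper's body presses on something with over 40 N, if the wrist force passes 120 N, or if a joint passes its speed limit or range.

## Robot

A 7-joint arm with a two-finger parallel gripper is mounted at the origin on the work surface. World frame = base frame: x ahead of the robot, y to its left, z up, the work surface at z = 0. Lengths are in m, angles in rad, forces in N, time in s.
With the tool pointing down it reaches from about 0.35 to 0.775 m from the base axis. Payload 3.1 kg.
Tool frame: the origin (TCP) lies between the finger pads; the fingertips stand 22 mm ahead of it and the grasp point (between the pads) lies 3 mm ahead of it; z points along the fingers, x is the direction in which the jaws open and shut, and the axes are right-handed (so a half turn about z gives the same grasp; the last joint's range is limited). The gripper opens to 85 mm and grips with 20 to 120 N. Pads are 22 mm wide; open, the fingers measure 114 mm over their backs; the gripper's body (76 mm by 85 mm) begins 54 mm behind the grasp point. The pads swing forward as they close: fully open they stand 13 mm farther back than shut.
Start: joints at [-1.371, 0.311, 0.014, 1.512, -0.004, 1.319, -0.027], TCP at [0.132, 0.534, 0.253] pointing down, gripper open.
Joint ranges: [-2.7, 2.7], [-0.3, 1.91], [-1.27, 1.3], [0.12, 2.57], [-1.44, 4.58], [0.2, 2.03], [-3.05, 3.05]. Speed limits (rad/s): [2.79, 2.79, 3.14, 3.14, 3.14, 3.14, 3.14].

## Interface

Orientations are given as a unit quaternion [w, x, y, z].
In Python, from station import manip, camera, spotter gives the robot as it stands.
- The arm moves only by the tool play_rows, never from a script. Its argument "deltas" is text: rows parted by semicolons, each of 6 numbers parted by spaces: the shift along the tool's x, y, z in cm, then the turn, a rotation vector about the tool's x, y, z in degrees. In form: tx ty tz ax ay az; .... A call has 1 to 20 rows; each row is the pose to reach, as a shift and turn from the pose commanded when the call began, along the tool's axes at that moment; what a row does not reach only later rows make up. A row lasts 1/12 s, in which the tool goes at most 41.7 mm and 7.16 degrees, less where a joint would pass 70% of its speed; a pose out of reach is approached as far as the arm can. A call with a gripper value outside its range is refused whole. "fingers" is the finger opening in cm, from 0 to 8.54, set as the call begins (left out, the last holds). The fingers move at their own pace and stop on an object; "newtons" is the grip in N (left out, the last holds). Time passes only in rows, so rows that repeat a pose let the fingers close. It gives the time, the measured TCP pose, the force and the opening at its end, in the units of the state.
- manip.observe(): the state, without advancing time (a new reading comes with each control period).
- camera(name): name is "side" or "top"; returns a dict with "color" (384x512x3 uint8, red, green, blue), "fx", "fy", "cx", "cy" (pixels), "position" and "rotation" of the camera in the world. Camera axes: x right, y up, looking along -z (the intrinsics and any distortion apply to the point x, -y, -z); pixel columns grow to the right and rows downward; lengths in m; the calibration is good to about 2 mm. A picture is of the moment at which its call begins. There is no depth.
- manip.close_job(): hands the job in, once; it reports no verdict.
Trained networks look in a picture, given as the dict that the camera call returned (one of the last four; its "shot" number tells which), for a name from the list of things; names that differ only in an ending like _2 or _b are one class to them, and where a whole thing is asked for, a point or a joint stands for the part that bears it (a point fixed in the world has none). Each returns a list of dicts, best first, with "conf" (0 to 1); they miss things now and then, are a little off and sometimes report something else, mostly with a low value. They report only what shows in the picture. A call takes as long as a camera call. They do not tell look-alikes from the thing itself.
- spotter.look_for(picture, target): "xy" ([column, row] as shares, 0 to 1, of the picture: columns of its width, rows of its height, amid what is visible of it).
- spotter.silhouettes(picture, target): "pixels" (384x512 bool, what is visible of it) and "xy" ([column, row] as shares, 0 to 1, of the picture: columns of its width, rows of its height, amid what is visible of it).
The state is a dict: "clock": time; "q": joint angles; "joint_velocities": joint speeds; "joint_efforts": joint torques, N m; "tool_pos": TCP position; "ee_rot": TCP orientation; "force": force on the tool from outside, world axes, zero at the start; "wrist_torque": the same for the moment, N m; "grip_width": finger opening in m.
Only numpy, scipy, OpenCV 4.12 (cv2) and the standard library are available. Lean on these libraries where they do the work, as an engineer would, in place of code of your own. Each camera call takes 0.05 s, during which the arm holds its last target. There are 200 camera calls.

## Working session

There is one attempt and no reset: what is moved stays moved. The work goes in short steps, Python scripts to look and compute and a tool call to move; the robot and the scene stay as the last step left them, time stands still between calls to the robot, and variables do not carry over. Pictures are saved under pics/ and viewed, about 12 in all and at most 16, crops included, and the job is handed in when it is done.

Besides the shell and the picture viewer there is one more tool, called as name(argument=value, ...) on one line, values as JSON. play_rows: Moves the arm, as the interface text tells. Its arguments: {"type":"object","properties":{"deltas":{"type":"string"},"fingers":{"type":"number"},"newtons":{"type":"number"}},"required":["deltas"]}

```bash
mkdir -p pics; ls; cat > h.py <<'E'
import numpy as np, cv2
from station import manip, camera, spotter
def ray(c,u,v):
    d=np.array([(u-c["cx"])/c["fx"],-(v-c["cy"])/c["fy"],-1.]); return np.array(c["rotation"])@d
def at_z(c,u,v,z):
    d=ray(c,u,v); p=np.array(c["position"]); return p+d*(z-p[2])/d[2]
def proj(c,P):
    q=np.array(c["rotation"]).T@(np.array(P)-np.array(c["position"]))
    return c["cx"]+c["fx"]*q[0]/-q[2], c["cy"]-c["fy"]*q[1]/-q[2]
def save(c,name): cv2.imwrite("pics/"+name,c["color"][:,:,::-1])
E
python3 - <<'E'
from h import *
for n in("top","side"):
    c=camera(n); save(c,n+"0.png")
    print(n,{k:np.round(v,4).tolist() for k,v in c.items() if k not in("color",)and not isinstance(v,str)})
    for t in "nozzle_small nozzle_medium nozzle_large nest_small nest_medium nest_large plug washer micrometer".split():
        for r in spotter.silhouettes(c,t)[:5]:
            ys,xs=np.nonzero(r["pixels"]);u,v=r["xy"][0]*512,r["xy"][1]*384
            z=.01
            print(n,t,round(r["conf"],2),int(u),int(v),xs.min(),xs.max(),ys.min(),ys.max(),np.round(at_z(c,u,v,z),3))
print(manip.observe())
E
```

```text
pics
top {'fx': 357.4475, 'fy': 357.4475, 'cx': 254.2611, 'cy': 196.1153, 'position': [0.5294, -0.0037, 0.8176], 'rotation': [0.7077, 0.0424, -0.0164, -0.7051], 'shot': 1}Traceback (most recent call last):
  File "<stdin>", line 9, in <module>
  File "h.py", line 6, in at_z
    d=ray(c,u,v); p=np.array(c["position"]); return p+d*(z-p[2])/d[2]
  File "h.py", line 4, in ray
    d=np.array([(u-c["cx"])/c["fx"],-(v-c["cy"])/c["fy"],-1.]); return np.array(c["rotation"])@d
                                                                       ~~~~~~~~~~~~~~~~~~~~~~~^~
ValueError: matmul: Input operand 1 has a mismatch in its core dimension 0, with gufunc signature (n?,k),(k,m?)->(n?,m?) (size 3 is different from 4)
```

```bash
sed -i 's/np.array(c\["rotation"\])/Rm(c["rotation"])/; 2a from scipy.spatial.transform import Rotation as R\ndef Rm(q): return R.from_quat(np.roll(q,-1)).as_matrix()' h.py
python3 - <<'E'
from h import *
for n in("top","side"):
    c=camera(n); save(c,n+"0.png")
    print(n,{k:np.round(v,4).tolist() for k,v in c.items() if k not in("color",)and not isinstance(v,str)})
    for t in "nozzle_small nozzle_medium nozzle_large nest_small nest_medium nest_large plug washer micrometer".split():
        for r in spotter.silhouettes(c,t)[:5]:
            ys,xs=np.nonzero(r["pixels"]);u,v=r["xy"][0]*512,r["xy"][1]*384
            z=.01
            print(n,t,round(r["conf"],2),int(u),int(v),xs.min(),xs.max(),ys.min(),ys.max(),np.round(at_z(c,u,v,z),3))
print(manip.observe())
E
```

```text
top {'fx': 357.4475, 'fy': 357.4475, 'cx': 254.2611, 'cy': 196.1153, 'position': [0.5294, -0.0037, 0.8176], 'rotation': [0.7077, 0.0424, -0.0164, -0.7051], 'shot': 2}
top nozzle_small 0.56 392 272 383 404 261 277 [ 0.429 -0.279  0.01 ]
top nozzle_medium 0.62 342 265 333 352 256 273 [ 0.443 -0.171  0.01 ]
top nozzle_large 0.71 393 207 379 409 196 218 [ 0.572 -0.285  0.01 ]
top nest_small 0.97 154 171 137 173 157 191 [0.653 0.257 0.01 ]
top nest_small 0.96 204 180 187 213 167 193 [0.631 0.14  0.01 ]
top nest_small 0.68 192 127 176 211 111 145 [0.756 0.17  0.01 ]
top nest_medium 0.79 139 223 123 153 210 239 [0.533 0.287 0.01 ]
top nest_medium 0.26 201 179 187 213 166 193 [0.634 0.148 0.01 ]
top nest_large 0.69 196 268 178 212 254 288 [0.434 0.156 0.01 ]
top plug 0.65 344 208 338 356 198 215 [ 0.569 -0.177  0.01 ]
top plug 0.5 342 262 331 353 255 274 [ 0.449 -0.169  0.01 ]
top washer 0.5 300 254 288 305 247 265 [ 0.467 -0.078  0.01 ]
top micrometer 0.81 331 152 298 355 139 162 [ 0.696 -0.149  0.01 ]
side {'fx': 400.4109, 'fy': 400.4109, 'cx': 254.2366, 'cy': 194.48, 'position': [0.4639, 
[... 738 characters left out ...]
ock': 1.1, 'q': array([-1.37069129,  0.31089088,  0.01398424,  1.51144982, -0.00435788,
        1.31918345, -0.02721768]), 'joint_velocities': array([ 0.00159404,  0.00132891, -0.00174263, -0.00023253,  0.00069638,
        0.00123669, -0.00069179]), 'joint_efforts': array([ 3.34798342e-04, -3.79815316e+01,  1.45951007e-01, -2.30862540e+01,
        1.21853306e-02,  1.85786630e-03,  1.31698778e-05]), 'tool_pos': array([0.13168458, 0.53404774, 0.25332913]), 'ee_rot': array([-9.73608427e-06,  7.87202053e-01,  6.16695164e-01,  5.64226491e-05]), 'force': array([ 0.35327698, -0.51133069,  0.42585066]), 'wrist_torque': array([-0.02653418,  0.02898849,  0.00118932]), 'grip_width': 0.0853818517438808}
```

View pics/top0.png

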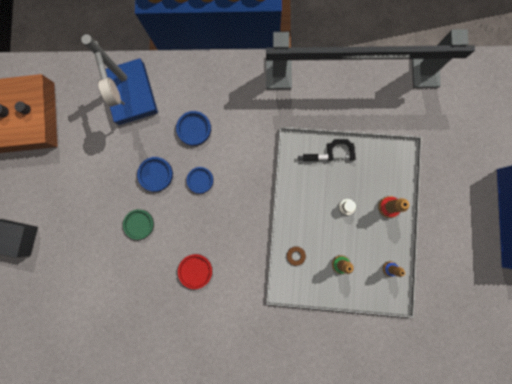

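View pics/side0.png

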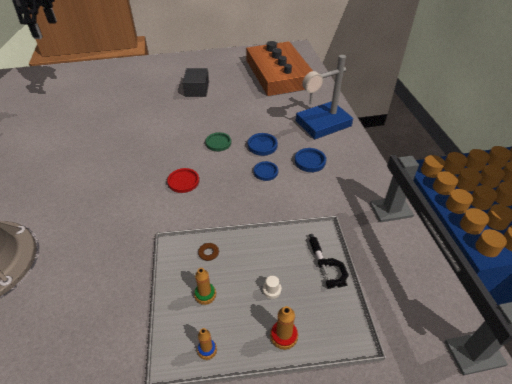

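Candidates for nest_small (top picture): blue rings at (155,175), (193,128), and (200,181). The last is the smallest, about 59 mm by pixel width. Nozzles: blue (392,270), green (343,265), red (393,206). I'll refine these by model fit and check a crop.

```bash
cat > fit.py <<'E'
from h import *
from scipy.optimize import minimize
a=np.linspace(0,2*np.pi,40)
def stack(ds): # list of (z,diam)
    return np.concatenate([np.c_[d/2*np.cos(a),d/2*np.sin(a),0*a+z] for z,d in ds])
M={}
for n,D,C,B,h in(("small",32,30,20,62),("medium",40,38,24,72),("large",48,46,28,82)):
    M["nozzle_"+n]=[(0,D),(12,D),(18,C),(18,B),(h,B),(h+14,B*.6)]
for n,D in(("small",62),("medium",70),("large",78)): M["nest_"+n]=[(0,D),(12,D)]
M["plug"]=[(0,36),(10,36),(10,26),(35,26)];M["washer"]=[(0,44),(6,44)]
def mask(c,name,xy,z):
    m=np.zeros((384,512),np.uint8)
    L=M[name]
    for i in range(len(L)-1):
        P=stack(L[i:i+2])/1000+[xy[0],xy[1],z]
        pts=np.array([proj(c,p) for p in P])
        cv2.fillConvexPoly(m,cv2.convexHull((pts*16).astype(np.int32)),1,shift=4)
    return m>0
def fit(name,views,xy0,z): # views: (cam,mask)
    f=lambda xy:-sum((mask(c,name,xy,z)&m).sum()/(mask(c,name,xy,z)|m).sum() for c,m in views)
    r=minimize(f,xy0,method="Nelder-Mead",options=dict(initial_simplex=np.array(xy0)+[[0,0],[.012,0],[0,.012]],xatol=3e-4,fatol=1e-4))
    return r.x,-r.fun/len(views)
def seg(c,name,guess,tol=25):
    u0,v0=proj(c,guess); best=None
    for s in spotter.silhouettes(c,name):
        if np.hypot(s["xy"][0]*512-u0,s["xy"][1]*384-v0)<tol: return s["pixels"]
E
python3 - <<'E'
from fit import *
G=dict(nozzle_small=(.43,-.27),nozzle_medium=(.44,-.165),nozzle_large=(.57,-.27),nest_small=(.633,.143),nest_medium=(.527,.287),nest_large=(.428,.155),plug=(.567,-.176),washer=(.462,-.078))
ct,cs=camera("top"),camera("side")
im=[ct["color"].copy(),cs["color"].copy()]
for n,g in G.items():
    z=0 if "nest" in n else .003
    vs=[]
    for c in(ct,cs):
        m=seg(c,n,(*g,.03 if "nozzle" in n else .01))
        if m is not None: vs.append((c,m))
    out=[fit(n,[v],g,z) for v in vs]; x,q=fit(n,vs,g,z)
    print(n,np.round(x,4),round(q,2),[np.round(o[0],4).tolist() for o in out])
    for i,c in enumerate((ct,cs)):
        k,_=cv2.findContours(mask(c,n,x,z).astype(np.uint8),0,2); cv2.drawContours(im[i],k,-1,(255,255,0),1)
cv2.imwrite("pics/fit.png",np.hstack([cv2.resize(im[0][100:320,120:430],(400,284)),cv2.resize(im[1][120:384,140:390],(400,422))[:284*2][:284]])[:,:,::-1]) if 0 else None
A=cv2.resize(im[0][100:320,120:430],None,fx=2.5,fy=2.5);cv2.imwrite("pics/fit.png",A[:,:,::-1])
B=cv2.resize(im[1][120:384,140:390],None,fx=2.2,fy=2.2);cv2.imwrite("pics/fits.png",B[:,:,::-1])
E
```

```text
nozzle_small [ 0.4367 -0.2769] 0.92 [[0.4364, -0.2753], [0.4364, -0.277]]
nozzle_medium [ 0.444  -0.1675] 0.9 [[0.4465, -0.1662], [0.4438, -0.1668]]
nozzle_large [ 0.5733 -0.2762] 0.9 [[0.5736, -0.2745], [0.5725, -0.278]]
nest_small [0.6342 0.1527] 0.83 [[0.6334, 0.1527], [0.6362, 0.1519]]
nest_medium [0.5319 0.2933] 0.87 [[0.5301, 0.294], [0.5295, 0.2938]]
nest_large [0.4259 0.1596] 0.88 [[0.4263, 0.1584], [0.4256, 0.1605]]
plug [ 0.572  -0.1831] 0.8 [[0.572, -0.1831]]
washer [ 0.4631 -0.0688] 0.76 [[0.4612, -0.0688], [0.4631, -0.0682]]
```

View pics/fit.png

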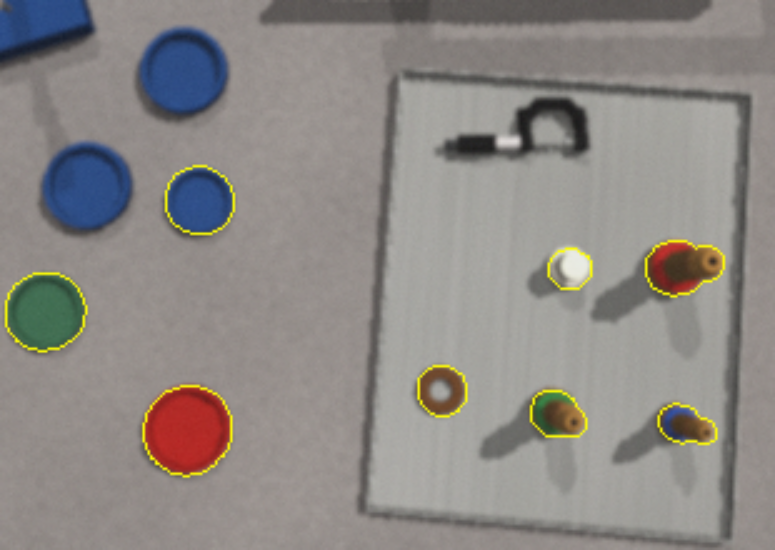

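View pics/fits.png

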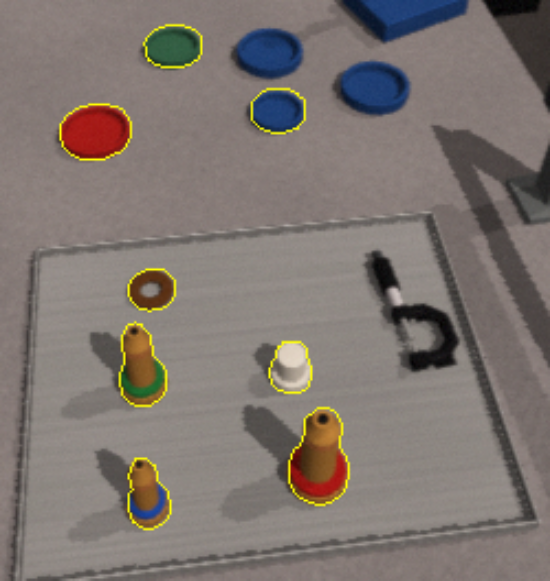

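The yellow fits agree in both views: nozzles, plug, washer and all three nests are outlined tightly. The chosen blue nest, at about (200,180) in the top picture, is clearly the smallest. Next I'm moving above the small nozzle.

play_rows(deltas="-20 37.7 0 0 0 0;-20 37.7 0 0 0 0;-20 37.7 0 0 0 0;-20 37.7 0 0 0 0;-20 37.7 0 0 0 0;-20 37.7 0 0 0 0;-20 37.7 0 0 0 0;-20 37.7 0 0 0 0;-20 37.7 0 0 0 0;-20 37.7 0 0 0 0;-20 37.7 0 0 0 0;-20 37.7 0 0 0 0;-71.5 49 0 0 0 0;-71.5 49 0 0 0 0;-71.5 49 0 0 0 0;-71.5 49 0 0 0 0;-71.5 49 0 0 0 0;-71.5 49 0 0 0 0;-71.5 49 0 0 0 0;-71.5 49 0 0 0 0", fingers=6, newtons=40)

```text
clock: 3.67
tool_pos: [0.4409, -0.0833, 0.2536]
ee_rot: [-0.0, 0.786, 0.618, 0.001]
force: [1.0, -0.3, 0.9]
grip_width: 0.0597
```

```bash
cat > go.py <<'E'
import sys
from h import *
def go(*ts):
    s=manip.observe();m=Rm(s["ee_rot"])
    print("t",s["clock"],"pos",np.round(s["tool_pos"],4),"tilt",np.round(m[:,2],3),"q",np.round(s["q"],2),"w",s["grip_width"])
    for t in ts: d=m.T@(np.array(t)-s["tool_pos"])*100;print(t,np.round(d,2),"rows",np.linalg.norm(d)/4.17)
if __name__=="__main__": go(*[tuple(map(float,a.split(","))) for a in sys.argv[1:]])
E
python3 go.py .437,-.277,.2 .437,-.277,.05
```

```text
t 3.6667 pos [ 0.4409 -0.0833  0.2536] tilt [ 0.001  0.002 -1.   ] q [-0.36  0.1   0.56  1.78 -0.06  1.27  1.55] w 0.059738713555835724
(0.437, -0.277, 0.2) [-18.93   4.19   5.32] rows 4.821126873507441
(0.437, -0.277, 0.05) [-18.96   4.18  20.32] rows 6.739752637362346
```

play_rows(deltas="-18.9 4.2 10 0 0 0;-18.9 4.2 10 0 0 0;-18.9 4.2 10 0 0 0;-18.9 4.2 10 0 0 0;-18.9 4.2 10 0 0 0;-18.9 4.2 10 0 0 0;-18.9 4.2 10 0 0 0;-18.9 4.2 10 0 0 0;-18.9 4.2 10 0 0 0")

```text
clock: 4.42
tool_pos: [0.4383, -0.2745, 0.1537]
ee_rot: [-0.0, 0.786, 0.618, 0.001]
force: [0.4, -0.3, 0.4]
grip_width: 0.0596
```

```bash
python3 go.py .437,-.277,.05; python3 - <<'E'
from h import *
c=camera("side");save(c,"a.png");cv2.imwrite("pics/a.png",cv2.resize(c["color"][150:384,120:400,::-1],None,fx=2.2,fy=2.2))
E
```

```text
t 4.4167 pos [ 0.4383 -0.2745  0.1537] tilt [ 0.001  0.002 -1.   ] q [ 0.02  0.37  0.66  1.77 -0.26  1.09  2.1 ] w 0.05961764067596434
(0.437, -0.277, 0.05) [-0.3  -0.08 10.37] rows 2.4878854354267577
```

View pics/a.png

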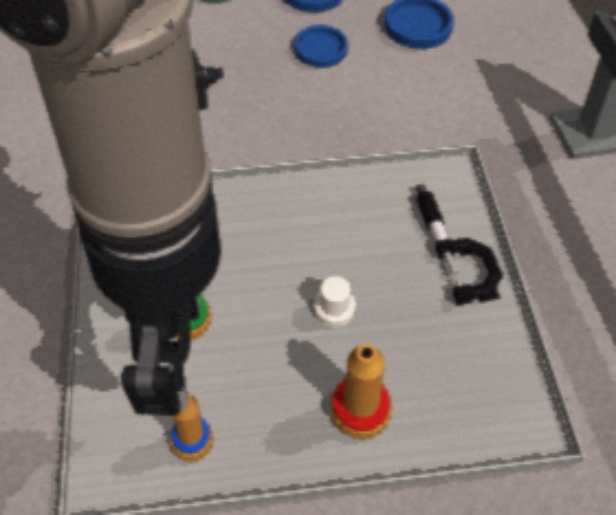

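The open gripper is above the blue-collar nozzle, at about (190,420) in the crop. I'll descend and grip.

play_rows(deltas="-0.3 -0.1 2 0 0 0;-0.3 -0.1 4 0 0 0;-0.3 -0.1 6 0 0 0;-0.3 -0.1 8 0 0 0;-0.3 -0.1 9.5 0 0 0;-0.3 -0.1 10.4 0 0 0;-0.3 -0.1 10.4 0 0 0;-0.3 -0.1 10.4 0 0 0")

```text
clock: 5.13
tool_pos: [0.436, -0.2789, 0.0498]
ee_rot: [0.0, 0.787, 0.617, 0.0]
force: [0.9, 0.4, -0.1]
grip_width: 0.0602
```

play_rows(deltas="0 0 0 0 0 0;0 0 0 0 0 0;0 0 0 0 0 0;0 0 0 0 0 0;0 0 0 0 0 0;0 0 0 0 0 0;0 0 0 0 0 0;0 0 0 0 0 0", fingers=1, newtons=50)

```text
clock: 5.8
tool_pos: [0.436, -0.2802, 0.0504]
ee_rot: [0.001, 0.787, 0.617, 0.001]
force: [-0.5, 1.6, 6.9]
grip_width: 0.0188
```

play_rows(deltas="0 0 -2 0 0 0;0 0 -5 0 0 0;0 0 -8 0 0 0;0 0 -12 0 0 0;0 0 -15 0 0 0;0 0 -15 0 0 0;0 0 -15 0 0 0")

```text
clock: 6.38
tool_pos: [0.4359, -0.2807, 0.201]
ee_rot: [0.002, 0.787, 0.617, 0.001]
force: [-0.1, 0.4, -2.1]
grip_width: 0.0188
```

```bash
python3 go.py .634,.1525,.2 .634,.1525,.1
```

```text
t 6.3833 pos [ 0.4359 -0.2807  0.201 ] tilt [ 0.004 -0.002 -1.   ] q [ 0.    0.32  0.69  1.7  -0.22  1.19  2.08] w 0.018759523745962008
(0.634, 0.1525, 0.2) [46.8   8.85  0.1 ] rows 11.42265313081391
(0.634, 0.1525, 0.1) [46.81  8.81 10.1 ] rows 11.676512450337622
```

play_rows(deltas="46.8 8.8 0 0 0 0;46.8 8.8 0 0 0 0;46.8 8.8 0 0 0 0;46.8 8.8 0 0 0 0;46.8 8.8 0 0 0 0;46.8 8.8 0 0 0 0;46.8 8.8 0 0 0 0;46.8 8.8 0 0 0 0;46.8 8.8 0 0 0 0;46.8 8.8 0 0 0 0;46.8 8.8 0 0 0 0;46.8 8.8 0 0 0 0;46.8 8.8 0 0 0 0;46.8 8.8 3 0 0 0;46.8 8.8 6 0 0 0;46.8 8.8 9 0 0 0;46.8 8.8 10 0 0 0;46.8 8.8 10 0 0 0;46.8 8.8 10 0 0 0")

```text
clock: 7.97
tool_pos: [0.6321, 0.1526, 0.0986]
ee_rot: [-0.0, 0.787, 0.616, -0.001]
force: [0.3, 0.1, -0.9]
grip_width: 0.0184
```

```bash
python3 go.py .634,.1525,.1 .634,.1525,.0515; python3 - <<'E'
from h import *
c=camera("side");d=camera("top")
cv2.imwrite("pics/b.png",np.hstack([cv2.resize(x["color"][a:a+120,b:b+120,::-1],(400,400)) for x,a,b in((c,90,200),(d,120,140))]))
E
```

```text
t 7.9667 pos [0.6321 0.1526 0.0986] tilt [-0.002 -0.001 -1.   ] q [-0.56  0.67  0.48  1.43 -0.32  1.13  1.3 ] w 0.018394895170522587
(0.634, 0.1525, 0.1) [ 0.03  0.19 -0.14] rows 0.057146749058093124
(0.634, 0.1525, 0.0515) [0.04 0.2  4.71] rows 1.131062933048376
```

View pics/b.png

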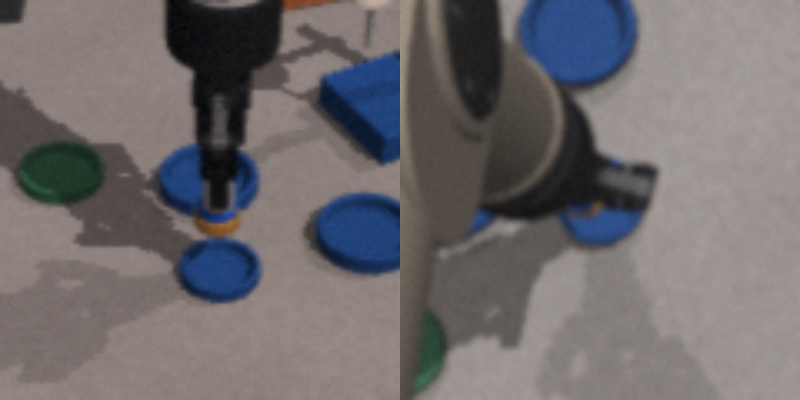

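The small nozzle hangs upright above the small blue nest (left crop, nozzle at (217,220), nest at (220,268)). I'll lower it gently.

play_rows(deltas="0 0.2 0.8 0 0 0;0 0.2 1.6 0 0 0;0 0.2 2.3 0 0 0;0 0.2 2.9 0 0 0;0 0.2 3.4 0 0 0;0 0.2 3.8 0 0 0;0 0.2 4.1 0 0 0;0 0.2 4.4 0 0 0;0 0.2 4.6 0 0 0;0 0.2 4.7 0 0 0;0 0.2 4.7 0 0 0;0 0.2 4.7 0 0 0")

```text
clock: 9.07
tool_pos: [0.6347, 0.153, 0.0525]
ee_rot: [0.0, 0.787, 0.617, 0.0]
force: [0.5, 0.8, 0.1]
grip_width: 0.0188
```

play_rows(deltas="0 0 0 0 0 0;0 0 0 0 0 0;0 0 0 0 0 0;0 0 0 0 0 0;0 0 0 0 0 0;0 0 0 0 0 0", fingers=6)

```text
clock: 9.57
tool_pos: [0.6346, 0.153, 0.0524]
ee_rot: [0.0, 0.787, 0.617, 0.0]
force: [0.2, -0.7, -0.1]
grip_width: 0.06
```

play_rows(deltas="0 0 -2 0 0 0;0 0 -5 0 0 0;0 0 -9 0 0 0;0 0 -13 0 0 0;0 0 -15 0 0 0;0 0 -15 0 0 0")

```text
clock: 10.07
tool_pos: [0.6383, 0.153, 0.2097]
ee_rot: [0.003, 0.787, 0.617, 0.006]
force: [0.7, -0.1, -0.4]
grip_width: 0.0599
```

```bash
python3 go.py .444,-.167,.2 .444,-.167,.15
```

```text
t 10.0667 pos [0.6383 0.153  0.2097] tilt [ 0.013  0.003 -1.   ] q [-0.57  0.58  0.51  1.28 -0.28  1.33  1.26] w 0.05990272329753652
(0.444, -0.167, 0.2) [-35.73 -11.21   0.63] rows 8.981298365215169
(0.444, -0.167, 0.15) [-35.76 -11.27   5.63] rows 9.091686369831951
```

play_rows(deltas="-35.7 -11.2 0.6 0 0 0;-35.7 -11.2 0.6 0 0 0;-35.7 -11.2 0.6 0 0 0;-35.7 -11.2 0.6 0 0 0;-35.7 -11.2 0.6 0 0 0;-35.7 -11.2 0.6 0 0 0;-35.7 -11.2 0.6 0 0 0;-35.7 -11.2 0.6 0 0 0;-35.7 -11.2 0.6 0 0 0;-35.7 -11.2 3 0 0 0;-35.7 -11.2 5 0 0 0;-35.7 -11.2 5 0 0 0;-35.7 -11.2 5 0 0 0;-35.7 -11.2 5 0 0 0")

```text
clock: 11.23
tool_pos: [0.4409, -0.1666, 0.1528]
ee_rot: [0.0, 0.787, 0.617, 0.0]
force: [0.1, -0.3, 0.7]
grip_width: 0.06
```

```bash
python3 go.py .444,-.167,.059; python3 - <<'E'
from fit import *
c=camera("side");d=camera("top")
for n,g,z in(("nozzle_small",(.634,.153),.004),("nozzle_large",(.573,-.276),.003)):
  for x in(c,d):
    m=seg(x,n,(*g,.03))
    if m is not None: print(n,fit(n,[(x,m)],g,z))
cv2.imwrite("pics/c.png",np.hstack([cv2.resize(x["color"][a:a+120,b:b+120,::-1],(400,400)) for x,a,b in((c,90,200),(c,230,150))]))
E
```

```text
t 11.2333 pos [ 0.4409 -0.1666  0.1528] tilt [ 0.001 -0.    -1.   ] q [-0.22  0.27  0.66  1.89 -0.19  1.04  1.84] w 0.05997371607201694
(0.444, -0.167, 0.059) [0.03 0.3  9.38] rows 2.250950121583457
nozzle_small (array([0.63303906, 0.15249609]), np.float64(0.8415841584158416))
nozzle_small (array([0.63291751, 0.15325512]), np.float64(0.8976744186046511))
nozzle_large (array([ 0.5722199 , -0.27663715]), np.float64(0.9104638619201726))
nozzle_large (array([ 0.573, -0.276]), np.float64(0.8961748633879781))
```

View pics/c.png

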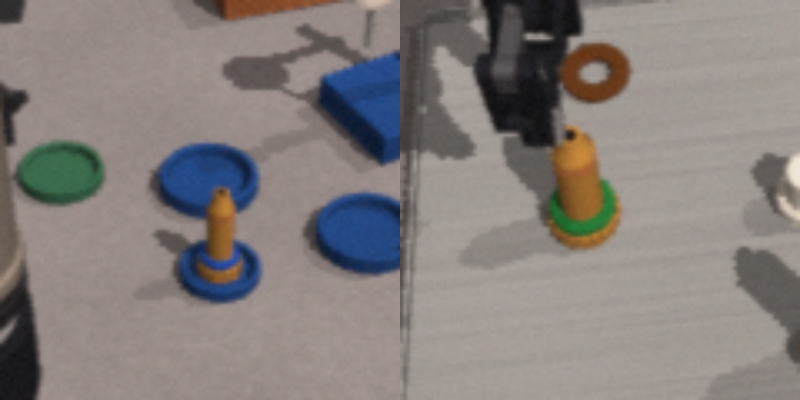

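The small nozzle stands centred in its nest (left crop, (220,250)), and the gripper is above the green-collar nozzle. I'll pick that one up.

play_rows(deltas="0 0.3 2 0 0 0;0 0.3 4 0 0 0;0 0.3 6 0 0 0;0 0.3 7.5 0 0 0;0 0.3 8.7 0 0 0;0 0.3 9.4 0 0 0;0 0.3 9.4 0 0 0;0 0.3 9.4 0 0 0")

```text
clock: 12.2
tool_pos: [0.4434, -0.1676, 0.0585]
ee_rot: [0.0, 0.787, 0.617, 0.0]
force: [0.1, 0.7, 0.2]
grip_width: 0.0602
```

play_rows(deltas="0 0 0 0 0 0;0 0 0 0 0 0;0 0 0 0 0 0;0 0 0 0 0 0;0 0 0 0 0 0;0 0 0 0 0 0;0 0 0 0 0 0;0 0 0 0 0 0", fingers=1.2, newtons=60)

```text
clock: 12.87
tool_pos: [0.444, -0.1676, 0.0592]
ee_rot: [0.001, 0.787, 0.617, 0.001]
force: [-0.2, 0.8, 5.9]
grip_width: 0.0228
```

play_rows(deltas="0 0 -2 0 0 0;0 0 -5 0 0 0;0 0 -8 0 0 0;0 0 -12 0 0 0;0 0 -15 0 0 0;0 0 -15 0 0 0;0 0 -15 0 0 0")

```text
clock: 13.45
tool_pos: [0.4441, -0.1679, 0.2096]
ee_rot: [0.001, 0.787, 0.617, 0.001]
force: [0.3, 0.4, -2.6]
grip_width: 0.0227
```

```bash
python3 go.py .531,.2935,.2 .531,.2935,.11
```

```text
t 13.45 pos [ 0.4441 -0.1679  0.2096] tilt [ 0.004 -0.    -1.   ] q [-0.25  0.21  0.68  1.8  -0.15  1.17  1.8 ] w 0.022702251521417065
(0.531, 0.2935, 0.2) [46.88 -2.6   0.98] rows 11.260958607695835
(0.531, 0.2935, 0.11) [46.87 -2.64  9.98] rows 11.50917562990235
```

play_rows(deltas="46.9 -2.6 0 0 0 0;46.9 -2.6 0 0 0 0;46.9 -2.6 0 0 0 0;46.9 -2.6 0 0 0 0;46.9 -2.6 0 0 0 0;46.9 -2.6 0 0 0 0;46.9 -2.6 0 0 0 0;46.9 -2.6 0 0 0 0;46.9 -2.6 0 0 0 0;46.9 -2.6 0 0 0 0;46.9 -2.6 0 0 0 0;46.9 -2.6 0 0 0 0;46.9 -2.6 0 0 0 0;46.9 -2.6 3 0 0 0;46.9 -2.6 6 0 0 0;46.9 -2.6 9 0 0 0;46.9 -2.6 10 0 0 0;46.9 -2.6 10 0 0 0;46.9 -2.6 10 0 0 0;46.9 -2.6 10 0 0 0")

```text
clock: 15.12
tool_pos: [0.5316, 0.294, 0.11]
ee_rot: [0.0, 0.787, 0.616, 0.001]
force: [0.3, -0.5, -1.3]
grip_width: 0.0226
```

```bash
python3 go.py .531,.2935,.0605; python3 - <<'E'
from h import *
c=camera("side");d=camera("top")
cv2.imwrite("pics/d.png",np.hstack([cv2.resize(x["color"][a:a+120,b:b+120,::-1],(400,400)) for x,a,b in((c,80,160),(d,150,90))]))
E
```

```text
t 15.1167 pos [0.5316 0.294  0.11  ] tilt [ 0.003  0.001 -1.   ] q [-0.8   0.56  0.4   1.56 -0.24  1.07  0.98] w 0.02256762880617811
(0.531, 0.2935, 0.0605) [-0.08 -0.06  4.95] rows 1.1864520686503728
```

View pics/d.png

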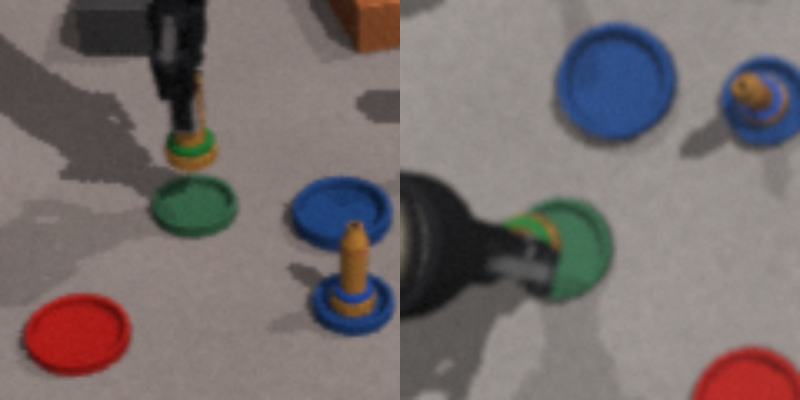

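The green-collar nozzle hangs upright above the green nest (left crop, (190,150) over (195,205)). Its offset in the top view fits the parallax. Lowering it now.

play_rows(deltas="0 0 0.8 0 0 0;0 0 1.6 0 0 0;0 0 2.4 0 0 0;0 0 3.1 0 0 0;0 0 3.6 0 0 0;0 0 4 0 0 0;0 0 4.3 0 0 0;0 0 4.6 0 0 0;0 0 4.8 0 0 0;0 0 4.9 0 0 0;0 0 4.9 0 0 0;0 0 4.9 0 0 0")

```text
clock: 16.22
tool_pos: [0.5304, 0.294, 0.0603]
ee_rot: [-0.0, 0.787, 0.617, 0.0]
force: [-2.8, -1.4, 5.3]
grip_width: 0.0229
```

play_rows(deltas="0 0 0 0 0 0;0 0 0 0 0 0;0 0 0 0 0 0;0 0 0 0 0 0;0 0 0 0 0 0;0 0 0 0 0 0", fingers=6)

```text
clock: 16.72
tool_pos: [0.5303, 0.2941, 0.0592]
ee_rot: [0.0, 0.787, 0.617, -0.0]
force: [0.2, -0.2, 0.1]
grip_width: 0.0598
```

play_rows(deltas="0 0 -2 0 0 0;0 0 -5 0 0 0;0 0 -9 0 0 0;0 0 -13 0 0 0;0 0 -15 0 0 0;0 0 -15 0 0 0;0 0 -15 0 0 0")

```text
clock: 17.3
tool_pos: [0.5312, 0.2944, 0.2111]
ee_rot: [0.0, 0.787, 0.617, 0.002]
force: [-0.4, -0.0, -1.1]
grip_width: 0.0597
```

```bash
python3 go.py .573,-.2765,.2 .573,-.2765,.16
```

```text
t 17.3 pos [0.5312 0.2944 0.2111] tilt [ 0.003  0.002 -1.   ] q [-0.82  0.47  0.42  1.43 -0.2   1.28  0.95] w 0.059650596903422906
(0.573, -0.2765, 0.2) [-54.43  17.72   1.  ] rows 13.730015380902328
(0.573, -0.2765, 0.16) [-54.44  17.71   5.  ] rows 13.781999863298894
```

play_rows(deltas="-54.4 17.7 1 0 0 0;-54.4 17.7 1 0 0 0;-54.4 17.7 1 0 0 0;-54.4 17.7 1 0 0 0;-54.4 17.7 1 0 0 0;-54.4 17.7 1 0 0 0;-54.4 17.7 1 0 0 0;-54.4 17.7 1 0 0 0;-54.4 17.7 1 0 0 0;-54.4 17.7 1 0 0 0;-54.4 17.7 1 0 0 0;-54.4 17.7 1 0 0 0;-54.4 17.7 1 0 0 0;-54.4 17.7 1 0 0 0;-54.4 17.7 3 0 0 0;-54.4 17.7 5 0 0 0;-54.4 17.7 5 0 0 0;-54.4 17.7 5 0 0 0;-54.4 17.7 5 0 0 0")

```text
clock: 18.88
tool_pos: [0.572, -0.2758, 0.159]
ee_rot: [-0.0, 0.787, 0.617, -0.0]
force: [-0.4, -0.2, -0.1]
grip_width: 0.06
```

```bash
python3 go.py .573,-.2765,.069; python3 - <<'E'
from fit import *
c=camera("side");d=camera("top")
for n,g,z in(("nozzle_small",(.634,.153),.004),("nozzle_medium",(.531,.294),.004)):
  for x in(c,d):
    m=seg(x,n,(*g,.03))
    if m is not None: print(n,fit(n,[(x,m)],g,z))
cv2.imwrite("pics/e.png",np.hstack([cv2.resize(x["color"][a:a+120,b:b+120,::-1],(400,400)) for x,a,b in((c,80,160),(c,230,220))]))
E
```

```text
t 18.8833 pos [ 0.572  -0.2758  0.159 ] tilt [-0.001  0.001 -1.   ] q [ 0.07  0.59  0.56  1.41 -0.32  1.23  1.99] w 0.05997893402512497
(0.573, -0.2765, 0.069) [-0.05  0.12  9.  ] rows 2.1584335120619658
nozzle_small (array([0.63217187, 0.15663281]), np.float64(0.6474576271186441))
nozzle_small (array([0.63301636, 0.15324939]), np.float64(0.9252336448598131))
nozzle_medium (array([0.53075317, 0.29167859]), np.float64(0.9159891598915989))
nozzle_medium (array([0.5307845 , 0.29467035]), np.float64(0.9476439790575916))
```

View pics/e.png

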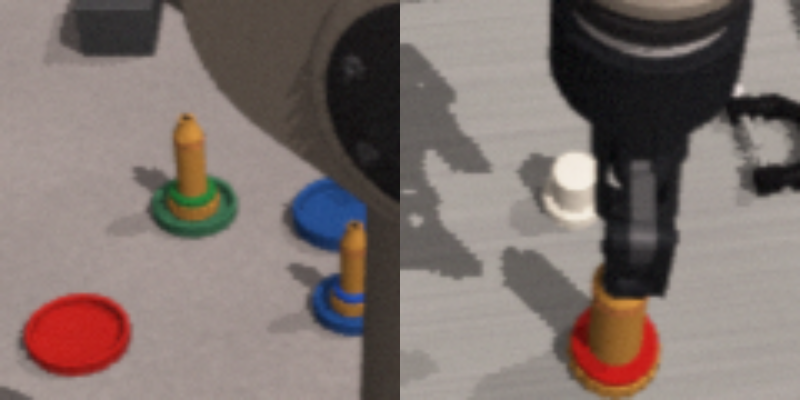

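The medium nozzle sits upright in the green nest (left crop, (192,200)), and the gripper is above the large one. Picking it up.

play_rows(deltas="0 0.1 2 0 0 0;0 0.1 4 0 0 0;0 0.1 6 0 0 0;0 0.1 7.5 0 0 0;0 0.1 8.4 0 0 0;0 0.1 9 0 0 0;0 0.1 9 0 0 0;0 0.1 9 0 0 0")

```text
clock: 19.85
tool_pos: [0.5733, -0.277, 0.07]
ee_rot: [0.001, 0.787, 0.617, 0.0]
force: [-0.0, 0.9, 0.8]
grip_width: 0.06
```

play_rows(deltas="0 0 0 0 0 0;0 0 0 0 0 0;0 0 0 0 0 0;0 0 0 0 0 0;0 0 0 0 0 0;0 0 0 0 0 0;0 0 0 0 0 0;0 0 0 0 0 0", fingers=1.6, newtons=70)

```text
clock: 20.52
tool_pos: [0.5738, -0.2771, 0.0706]
ee_rot: [0.001, 0.787, 0.617, 0.001]
force: [0.1, 0.7, 5.9]
grip_width: 0.0267
```

play_rows(deltas="0 0 -2 0 0 0;0 0 -5 0 0 0;0 0 -8 0 0 0;0 0 -12 0 0 0;0 0 -15 0 0 0;0 0 -15 0 0 0;0 0 -15 0 0 0")

```text
clock: 21.1
tool_pos: [0.5734, -0.2774, 0.2209]
ee_rot: [0.002, 0.787, 0.617, 0.001]
force: [0.2, 0.3, -2.5]
grip_width: 0.0266
```

```bash
python3 go.py .426,.1595,.22 .426,.1595,.12
```

```text
t 21.1 pos [ 0.5734 -0.2774  0.2209] tilt [ 0.003 -0.001 -1.   ] q [ 0.07  0.55  0.58  1.32 -0.3   1.35  1.97] w 0.02660061870472693
(0.426, 0.1595, 0.22) [ 3.889e+01 -2.478e+01 -2.000e-02] rows 11.058157918035558
(0.426, 0.1595, 0.12) [ 38.9  -24.81   9.98] rows 11.319649573124572
```

play_rows(deltas="38.9 -24.8 0 0 0 0;38.9 -24.8 0 0 0 0;38.9 -24.8 0 0 0 0;38.9 -24.8 0 0 0 0;38.9 -24.8 0 0 0 0;38.9 -24.8 0 0 0 0;38.9 -24.8 0 0 0 0;38.9 -24.8 0 0 0 0;38.9 -24.8 0 0 0 0;38.9 -24.8 0 0 0 0;38.9 -24.8 0 0 0 0;38.9 -24.8 0 0 0 0;38.9 -24.8 0 0 0 0;38.9 -24.8 3 0 0 0;38.9 -24.8 6 0 0 0;38.9 -24.8 9 0 0 0;38.9 -24.8 10 0 0 0;38.9 -24.8 10 0 0 0;38.9 -24.8 10 0 0 0;38.9 -24.8 10 0 0 0")

```text
clock: 22.77
tool_pos: [0.4266, 0.1602, 0.1206]
ee_rot: [0.0, 0.787, 0.616, 0.001]
force: [0.3, 0.2, -1.9]
grip_width: 0.0263
```

```bash
python3 go.py .426,.1595,.0718; python3 - <<'E'
from h import *
c=camera("side");d=camera("top")
cv2.imwrite("pics/f.png",np.hstack([cv2.resize(x["color"][a:a+120,b:b+120,::-1],(400,400)) for x,a,b in((c,100,120),(d,200,130))]))
E
```

```text
t 22.7667 pos [0.4266 0.1602 0.1206] tilt [ 0.003  0.001 -1.   ] q [-0.72  0.25  0.38  1.96 -0.12  0.94  1.05] w 0.026278399304571327
(0.426, 0.1595, 0.0718) [-0.09 -0.06  4.88] rows 1.1706021973592484
```

View pics/f.png

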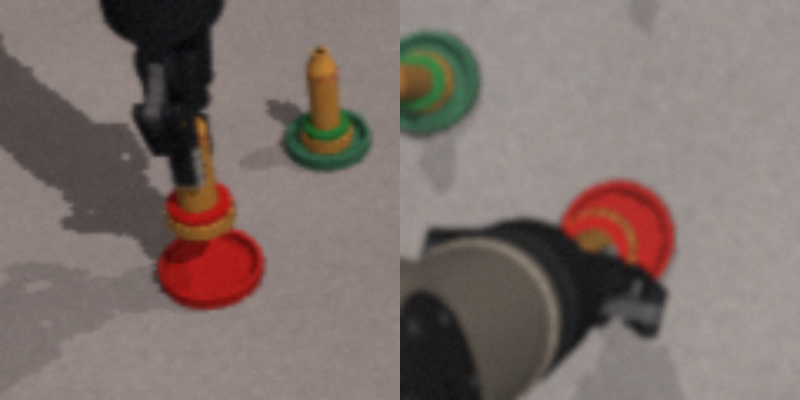

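The large nozzle hangs upright above the red nest (left crop, (200,210) over (210,268)). Lowering it.

play_rows(deltas="0 0 0.8 0 0 0;0 0 1.6 0 0 0;0 0 2.4 0 0 0;0 0 3.1 0 0 0;0 0 3.6 0 0 0;0 0 4 0 0 0;0 0 4.3 0 0 0;0 0 4.6 0 0 0;0 0 4.8 0 0 0;0 0 4.9 0 0 0;0 0 4.9 0 0 0;0 0 4.9 0 0 0")

```text
clock: 23.87
tool_pos: [0.4253, 0.1603, 0.0715]
ee_rot: [-0.0, 0.787, 0.617, 0.0]
force: [-3.4, -1.0, 7.8]
grip_width: 0.0267
```

play_rows(deltas="0 0 0 0 0 0;0 0 0 0 0 0;0 0 0 0 0 0;0 0 0 0 0 0;0 0 0 0 0 0;0 0 0 0 0 0", fingers=6)

```text
clock: 24.37
tool_pos: [0.4252, 0.1603, 0.0702]
ee_rot: [0.0, 0.787, 0.617, -0.0]
force: [0.7, -0.2, -0.1]
grip_width: 0.0601
```

play_rows(deltas="0 0 -2 0 0 0;0 0 -5 0 0 0;0 0 -9 0 0 0;0 0 -13 0 0 0;0 0 -15 0 0 0;0 0 -15 0 0 0;-15 3 -15 0 0 0;-15 3 -15 0 0 0;-15 3 -15 0 0 0;-15 3 -15 0 0 0;-15 3 -15 0 0 0;-15 3 -15 0 0 0;-15 3 -15 0 0 0")

```text
clock: 25.45
tool_pos: [0.418, 0.0084, 0.2197]
ee_rot: [-0.001, 0.787, 0.617, -0.0]
force: [-0.5, 0.8, -0.9]
grip_width: 0.0596
```

```bash
python3 - <<'E'
from fit import *
c=camera("side");d=camera("top")
for n,g,z in(("nozzle_small",(.634,.153),.004),("nozzle_medium",(.531,.294),.004),("nozzle_large",(.426,.16),.004),("plug",(.572,-.183),.003),("washer",(.463,-.069),.003)):
  for x in(c,d):
    m=seg(x,n,(*g,.03))
    if m is not None: print(n,fit(n,[(x,m)],g,z))
s=manip.observe();print(s["clock"],s["tool_pos"],s["force"],np.abs(s["joint_velocities"]).max())
cv2.imwrite("pics/g.png",np.hstack([cv2.resize(c["color"][80:240,140:340,::-1],(500,400)),cv2.resize(d["color"][100:320,120:430,::-1],(300,213)).copy()] if 0 else [cv2.resize(c["color"][:,140:400,::-1],(400,590)),cv2.resize(d["color"][100:320,120:430][:, :155,::-1],(400,590))]))
E
```

```text
nozzle_small (array([0.63316138, 0.15218152]), np.float64(0.8695652173913043))
nozzle_small (array([0.63157848, 0.15288329]), np.float64(0.822429906542056))
nozzle_medium (array([0.52859766, 0.29274023]), np.float64(0.8689839572192514))
nozzle_medium (array([0.5308689 , 0.29569519]), np.float64(0.9064935064935065))
nozzle_large (array([0.42465234, 0.16032227]), np.float64(0.8735042735042735))
nozzle_large (array([0.42404584, 0.16110084]), np.float64(0.9567901234567902))
plug (array([ 0.57247515, -0.18388344]), np.float64(0.873015873015873))
plug (array([ 0.57174109, -0.18304889]), np.float64(0.9004149377593361))
washer (array([ 0.46355444, -0.06818408]), np.float64(0.5905044510385756))
26.05 [0.41843828 0.007565   0.22031713] [-0.05937536  0.23673674  0.03385301] 0.0025983440497546455
```

View pics/g.png

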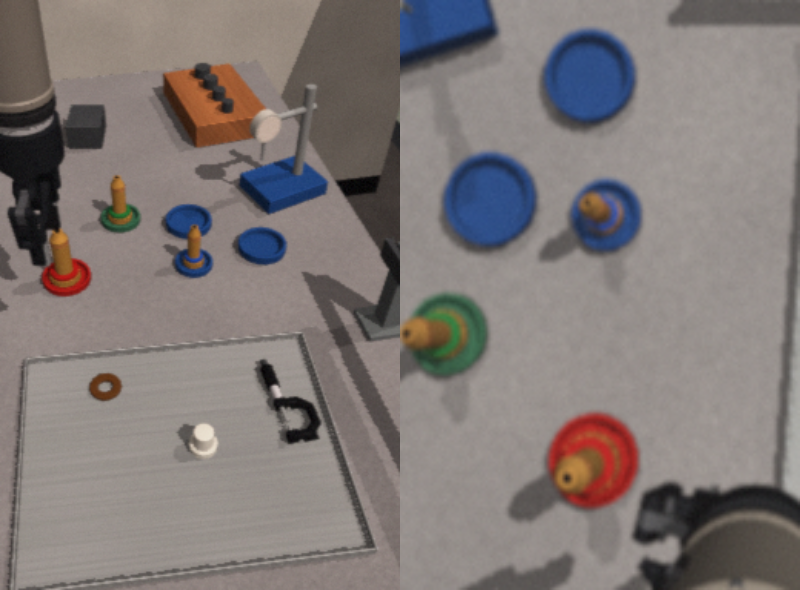

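All three nozzles stand upright and centred in their nests. The plug, washer and micrometer haven't moved, and the gripper is clear (TCP at z 0.22, 0.15 m away sideways). Handing in.

```bash
python3 -c "
from station import manip
print(manip.close_job())"
```

```text
the job is handed in; nothing more can be done
None
```

All three nozzles are standing upright, released, in the nests of their own collar colour, and the job was handed in at about 26 s of the 96 s allowed. The hand-in gives no verdict.

- **Nest choice:** of the three blue rings, I used the smallest as the small nest. The small nozzle went there, the medium in green and the large in red.
- **Placement:** in the last pictures each nozzle axis was within about 4 mm of its nest centre, against the 13 mm limit. Each was lowered slowly until it touched or was about 1 mm above the floor, then released.
- **Things left in the tray:** the plug and washer measured within about 1 mm of where they started. I checked the micrometer by eye only, and it looks unmoved.
- **Weaker checks:** the washer was found in only one of the two final views, with a low fit (0.59). The arm partly hid the small nozzle in one earlier check, but both final views of it agreed.

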